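# Zero the bead roller's depth dial and lock it

### The job

The depth dial on the bead roller was left off zero: turn its knob until the pointer stands on the long zero mark, and only then swing the lock lever all the way over to the back of the machine, away from the robot. Leave the pointer on zero, and leave the tools and bits lying about where they are.

Things in the scene. Friction and masses are not known exactly. Their poses are not given: they have to be found in the camera images.
- roller: Green hand bead roller, fixed. Origin on the bench; x to its back, y to its left, z up. Base plate x -100..120, y -180..140 mm, 30 high. On it a wedge, x -100..60, y -45..125: face sloping 30 deg, 30 mm high in front, 122 at the back; dial centred on it at (-20, 40, 76). Behind, a 122 mm high block to x 120 with rolls at its left and a fixed crank at its right (75 high, x to 192, y -74..-166).
- dial_grip (a point): Where to pinch the knob: on its axis, 28 mm out from the sloping face, in its black bar. Turns with the knob: z along the axis, square out of the face (30 deg from vertical, leaning to the roller's -x), x along the bar to the pointer, y across it. Bar 56 long, 14 thick, from 6 to 42 mm above the face; under it a disc 52 across ends 7 mm above the face. Dial plate around it: 136 across, 2 thick.
- pointer_tip (a point): Tip of the thin black pointer that sticks out of one end of the grip bar (5 mm wide, 4 to 7 mm above the face), 45 mm from the knob's axis; turns with the knob.
- dial (a joint): Angle of the dial knob in rad: 0 when the pointer stands on the zero mark, growing anticlockwise as seen facing the dial (about dial_grip's z). It starts between 0.5 and 1.35, so it must be turned clockwise. It turns from -0.6 to 1.75 against light friction (0.06 N m) and stays where it is left.
- zero_mark (a point): Middle of the zero mark on the dial plate: the one long, broad black line (20 x 5 mm) among the short thin ones (15 deg apart), 57 mm straight up the slope from the dial's axis.
- lock_tip (a point): Centre of the 26 mm black ball at the end of the lock lever, a 10 mm steel rod at the roller's right. It pivots about the roller's y axis at (-30, -135, 52) mm in the roller's frame; pivot to ball centre 80 mm. Under it a block 70 (x) by 50 (y) by 25 mm on the base plate, with a boss of 13 mm radius at the pivot.
- lock (a joint): Angle of the lock lever in rad: 0 unlocked, leaning 0.5 rad from vertical to the roller's -x (the low edge of the dial's slope); 1.0 locked, at its stop, leaning 0.5 rad to +x. Light friction (0.06 N m, under 1 N at the ball), no spring: it stays where it is left. It starts between 0 and 0.15.
- tin: Open steel tin, 52 mm across, 28 mm high, standing on the base plate between dial and lock lever, a little behind them; origin at the centre of its underside. Leave alone.
- snips: Tin snips with red handles, 215 by 75 mm, 16 mm high, lying on the bench in front of the dial; origin on the bench near the middle, x towards the jaws. Leave alone.
- coupon: Dark sheet offcut 120 by 60 by 4 mm on the bench in front of the lock lever; origin under its centre. Leave alone.
- seamer: Seaming pliers with red handles and a 90 mm wide jaw, 190 mm long, 16 mm high, on the left of the bench; origin near the middle. Leave alone.
- mallet: White plastic mallet lying down, head 70 by 120 by 70 mm, wooden handle, 305 mm long, on the right of the bench; origin under its middle, x towards the head. Leave alone.
- rule: Steel rule 300 by 30 by 4 mm, lying on the left of the bench near the robot; origin under its centre, x along it. Leave alone.

How it is judged:
On the way, in this order (a step that is already met when the one before it is completed fails the run):
1. the pointer is on the zero mark (within 0.09 rad) while the lock lever is still unlocked (below 0.4 rad) (value of joint dial between -0.09 and 0.09 rad and value of joint lock below 0.4 rad), for 0.3 s.
2. the lock lever is swung over (above 0.85 rad) (value of joint lock above 0.85 rad), for 0.2 s.
At the end, for the whole second after the job is handed in: The dial's pointer stands on the zero mark (joint dial within 0.09 rad, about 5 degrees, of 0) and the lock lever is over at its stop (joint lock above 0.85 of 1.0 rad) (value of joint dial between -0.09 and 0.09 rad and value of joint lock above 0.85 rad); the robot touches nothing.
It fails at once if the tin, snips, seaming pliers, mallet, rule or offcut is moved by more than 40 mm (distance of any of tin, snips, seamer, mallet, rule, coupon from where it was at the start of the episode above 0.04 m).
It also fails if it takes over 42 s, if anything falls off the work surface, if the arm or the gripper's body presses on something with over 40 N, if the wrist force passes 120 N, or if a joint passes its speed limit or range.

### The arm

A 7-joint arm with a two-finger parallel gripper is mounted at the origin on the work surface. World frame = base frame: x ahead of the robot, y to its left, z up, the work surface at z = 0. Lengths are in m, angles in rad, forces in N, time in s.
With the tool pointing down it reaches from about 0.425 to 0.925 m from the base axis. Payload 6.8 kg.
Tool frame: the origin (TCP) lies at the very end of the fingers, on their centre line; the grasp point (between the pads) lies 19 mm behind it; y points along the fingers, z is the direction in which the jaws open and shut, and the axes are right-handed (so a half turn about y gives the same grasp; the last joint's range is limited). The gripper opens to 85 mm and grips with 20 to 120 N. Pads are 22 mm wide; open, the fingers measure 114 mm over their backs; the gripper's body (76 mm by 85 mm) begins 54 mm behind the grasp point. The pads swing forward as they close: fully open they stand 13 mm farther back than shut.
Start: joints at [1.01, 0.477, 0.022, 1.555, -0.011, 1.109, -0.083], TCP at [0.295, -0.607, 0.231] pointing down, gripper open.
Joint ranges: [-2.96, 2.96], [-0.34, 2.1], [-1.41, 1.46], [0.24, 2.44], [-1.37, 4.51], [0.17, 1.92], [-2.96, 2.96]. Speed limits (rad/s): [2.39, 2.39, 3.14, 3.14, 3.14, 3.14, 3.14].

### API

Orientations are given as a rotation vector (axis times angle).
In Python, from bench import r gives the robot as it stands.
- The arm moves only by the tool drive_tool, never from a script. Its argument "series" is a list of rows, each a list of 7 numbers: the shift along the tool's x, y, z in mm, then the turn, a rotation vector about the tool's x, y, z in degrees, then the finger opening in mm, from 0 to 85.4. In form: [[tx, ty, tz, wx, wy, wz, grip], ...]. A call has 1 to 5 rows; each row is the pose to reach, as a shift and turn from the pose measured when the call began, along the tool's axes at that moment; what a row does not reach only later rows make up. A row lasts 1/10 s, in which the tool goes at most 50 mm and 8.59 degrees, less where a joint would pass 70% of its speed; a pose out of reach is approached as far as the arm can. A call with a gripper value outside its range is refused whole. The fingers move at their own pace and stop on an object; "squeeze" is the grip in N (left out, the last holds). Time passes only in rows, so rows that repeat a pose let the fingers close. It gives the time, the measured TCP pose, the force and the opening at its end, in the units of the state.
- r.get_obs(): the state, without advancing time (a new reading comes with each control period).
- r.grab_frame(name): name is "scene" or "top" or "wrist"; returns a dict with "frame" (400x640x3 uint8, blue, green, red), "intrinsics" (3x3 intrinsics, pixels), "rvec" (rotation vector, rad) and "tvec" (3), from world to camera coordinates, as OpenCV has them. Camera axes: x right, y down, z forward; pixel columns grow to the right and rows downward; lengths in m; the calibration is good to about 2 mm. A picture is of the moment at which its call begins. There is no depth.
- r.hand_in(): hands the job in, once; it reports no verdict.
The state is a dict: "clock": time; "joints": joint angles; "qvel": joint speeds; "tau": joint torques, N m; "tcp_pos": TCP position; "orientation": TCP orientation; "contact_force": force on the tool from outside, world axes, zero at the start; "moment": the same for the moment, N m; "grip_width": finger opening in m.
Only numpy, scipy, OpenCV 4.12 (cv2) and the standard library are available. Lean on these libraries where they do the work, as an engineer would, in place of code of your own. Each camera call takes 0.05 s, during which the arm holds its last target.

## Working session

There is one attempt and no reset: what is moved stays moved. The work goes in short steps, Python scripts to look and compute and a tool call to move; the robot and the scene stay as the last step left them, time stands still between calls to the robot, and variables do not carry over. Pictures are saved under pics/ and viewed, and the job is handed in when it is done.

Besides the shell and the picture viewer there is one more tool, called after "Emit:" by a JSON object that holds its "name" and its "arguments". drive_tool: Moves the arm, as the interface text tells. Its arguments: {"type":"object","properties":{"series":{"type":"array","items":{"type":"array","items":{"type":"number"}}},"squeeze":{"type":"number"}},"required":["series"]}

```bash
ls; mkdir -p pics; python3 - <<'E'
from bench import r
import cv2,json,pickle
o=r.get_obs();print(o)
d={}
for n in("scene","top","wrist"):
    f=r.grab_frame(n);d[n]=f;cv2.imwrite(f"pics/{n}0.png",f["frame"]);print(n,f["intrinsics"],f["rvec"],f["tvec"])
pickle.dump(d,open("f0.pkl","wb"))
E
```

```text
pics
{'clock': 0.0, 'joints': array([ 1.00988409,  0.47779402,  0.02233337,  1.55647914, -0.01149812,
        1.10929109, -0.08309674]), 'qvel': array([ 9.18292420e-04,  1.23332802e-03, -4.98321118e-04, -6.39073214e-04,
        7.64006213e-05, -8.40025782e-04,  1.20371625e-03]), 'tau': array([-2.50874400e-04, -5.96454406e+01,  1.60706129e+00, -2.81199682e+01,
        1.22648259e-02,  9.54081741e-03,  5.86936110e-06]), 'tcp_pos': array([ 0.29503383, -0.60643556,  0.23031798]), 'orientation': array([-0.45443909,  1.97201923, -1.96845874]), 'contact_force': array([0.12871623, 0.4768233 , 0.00224131]), 'moment': array([ 0.01123692,  0.01247705, -0.00075751]), 'grip_width': 0.08562832493831765}
scene [[372.63552404   0.         321.80150096]
 [  0.         372.63552404 198.40547087]
 [  0.           0.           1.        ]] [ 1.55485684  1.86176827 -0.89517064] [ 0.08450497 -0.2289182   1.49309098]
top [[473.21724062   0.         315.37580336]
 [  0.         473.21724062 199.50788832]
 [  0.           0.           1.        ]] [ 2.17220926 -2.22098403  0.01711942] [0.02435715 0.47022111 1.47258682]
wrist [[327.65191418   0.         317.96389001]
 [  0.         327.65191418 198.01195439]
 [  0.           0.           1.        ]] [-2.44531791  1.53086175  0.22812951] [-0.67388942 -0.03619297  0.3802165 ]
```

View pics/scene0.png

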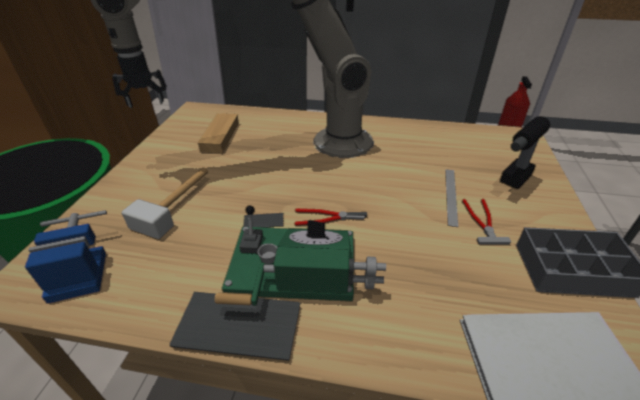

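View pics/top0.png

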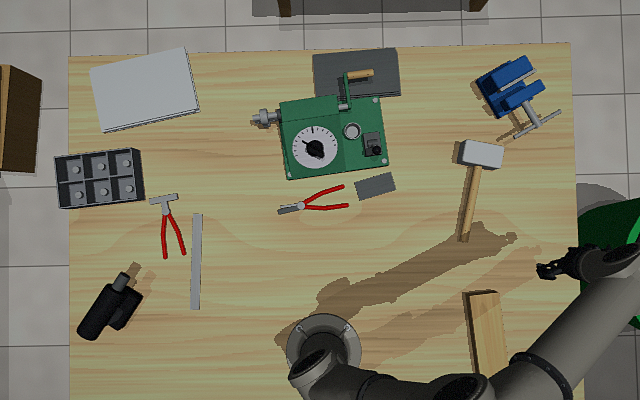

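View pics/wrist0.png

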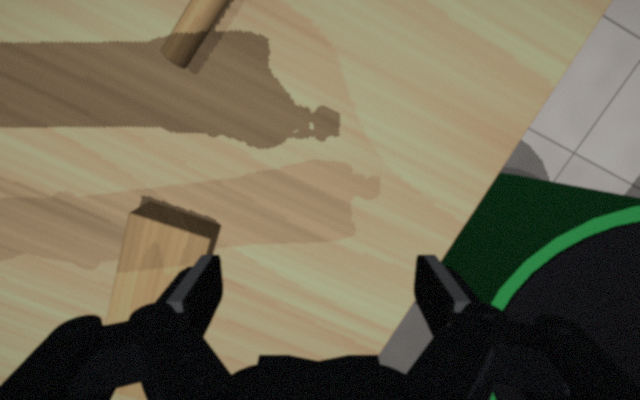

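The top view shows the roller around (330,135), with the dial near (315,150), the tin at (352,131) and the lever at (373,145). I'll enlarge that area.

```bash
python3 - <<'E'
import cv2,pickle
d=pickle.load(open("f0.pkl","rb"))
cv2.imwrite("pics/topz.png",cv2.resize(d["top"]["frame"][85:190,240:400],None,fx=5,fy=5,interpolation=cv2.INTER_CUBIC))
cv2.imwrite("pics/scz.png",cv2.resize(d["scene"]["frame"][195:310,215:395],None,fx=4.4,fy=4.4,interpolation=cv2.INTER_CUBIC))
E
```

```text
(no output)
```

View pics/topz.png

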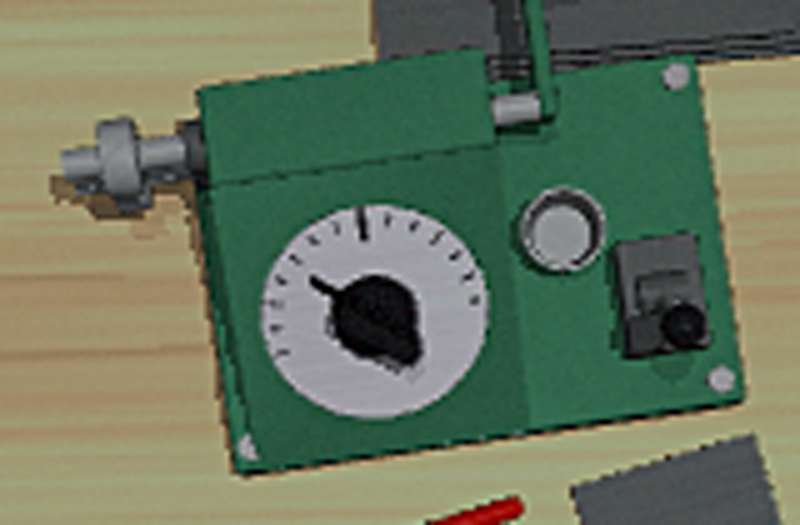

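View pics/scz.png

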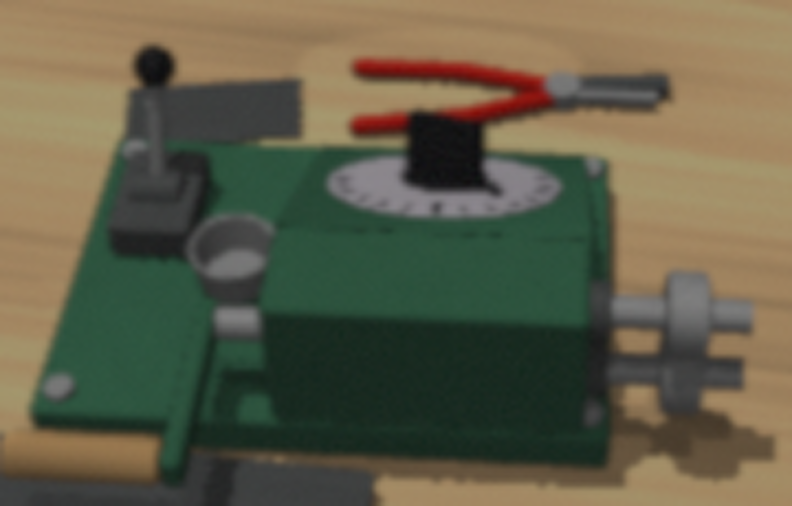

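```bash
cat > h.py <<'E'
import numpy as np,cv2,pickle
from scipy.spatial.transform import Rotation as R
from scipy.optimize import least_squares
def proj(f,P):
    return cv2.projectPoints(np.asarray(P,float).reshape(-1,3),np.asarray(f["rvec"]),np.asarray(f["tvec"]),f["intrinsics"],None)[0].reshape(-1,2)
def r2w(p,P):
    c,s=np.cos(p[2]),np.sin(p[2]);return np.asarray(P,float)/1000@np.array([[c,s,0],[-s,c,0],[0,0,1]])+[p[0],p[1],0]
nz=np.array([-.5,0,np.sqrt(.75)]);up=np.array([np.sqrt(.75),0,.5]);lf=np.array([0,1.,0])
C=np.array([-20,40,76.])
def tip(a,l=45,h=5.5): return C+nz*h+l*(up*np.cos(a)+lf*np.sin(a))
def ball(q): return np.array([-30+80*np.sin(q-.5),-135,52+80*np.cos(q-.5)])
E
python3 - <<'E'
from h import *
d=pickle.load(open("f0.pkl","rb"))
P=[(-100,140,30),(-100,-180,30),(120,-180,30),(120,125,122),(60,125,122),(60,-45,122),(120,-45,122),C+nz*2,C+nz*2+57*up]
c=np.array([(236,472),(744,400),(694,58),(200,90),(212,187),(495,143),(483,48),(375,311),(362,224)],float)
px=(c+.5)/5-.5+[240,85]
s=np.array([(606,157),(40,412),None,(265,310)],object)
f=d["top"]
# scene: front-left bp? back block edges
P2=[(60,125,122),(60,-45,122),(120,-45,122),(120,125,122),C+nz*2]
# in scene crop: wedge/block front edge far; block back edge near
c2=np.array([(583,237),(290,228),(265,315),(588,318),(445,186)],float)
px2=(c2+.5)/4.4-.5+[215,195]
g=d["scene"]
fun=lambda p:np.r_[(proj(f,r2w(p,P))-px).ravel(),(proj(g,r2w(p,P2))-px2).ravel()*.7]
f1=lambda p:(proj(f,r2w(p,P))-px).ravel()
for q in(f1,fun):
    o=least_squares(q,[.55,0,0]);print(o.x,np.round(o.fun.reshape(-1,2),1).tolist())
p=o.x
tp=(np.array([315,281])+.5)/5-.5+[240,85]
sol=least_squares(lambda a:proj(f,r2w(p,tip(a[0])))[0]-tp,[.8]);print("dial",sol.x,sol.fun)
tp=(np.array([500,192])+.5)/4.4-.5+[215,195]
sol=least_squares(lambda a:proj(g,r2w(p,tip(a[0])))[0]-tp,[.8]);print("dial",sol.x,sol.fun)
bp=(np.array([685,324])+.5)/5-.5+[240,85]
bs=(np.array([155,66])+.5)/4.4-.5+[215,195]
sol=least_squares(lambda a:np.r_[proj(f,r2w(p,ball(a[0])))[0]-bp,proj(g,r2w(p,ball(a[0])))[0]-bs],[.1]);print("lock",sol.x,sol.fun)
print("yaw",np.degrees(p[2]),"ball",r2w(p,ball(sol.x[0])),"grip",r2w(p,C+28*nz),"lockend",r2w(p,ball(1.)))
E
```

```text
[ 0.64920613 -0.02531703  0.1157849 ] [[-0.6, 0.5], [0.6, 0.6], [0.5, -1.2], [-1.0, -0.9], [-0.6, 0.0], [0.8, 0.6], [0.3, -0.7], [-0.1, 0.8], [0.0, 0.2]]
[ 0.64925019 -0.02464699  0.11931027] [[-0.6, 0.7], [0.5, 0.3], [0.1, -1.4], [-1.3, -0.7], [-0.9, 0.2], [0.5, 0.6], [-0.1, -0.7], [-0.3, 0.8], [-0.3, 0.3], [1.3, -0.1], [-2.6, -0.8], [-1.6, -1.0], [0.4, 0.9], [-0.1, -0.6]]
dial [0.83685225] [-0.76926782 -0.54296496]
dial [0.85246838] [-0.01696357 -0.06933533]
lock [0.12935386] [-0.64162961  0.16156988 -0.27663923  0.05733711]
yaw 6.835974674817964 ball [ 0.60676074 -0.1657072   0.12656748] grip [0.6107308  0.01102172 0.10024871] lockend [ 0.67361354 -0.15769291  0.1222066 ]
```

The measurements agree with each other: yaw is about 6.8°, the dial about 0.84 rad and the lock about 0.13 rad. Next, a helper to work out moves in the tool frame.

```bash
cat >> h.py <<'E'
p0=np.array([.64925,-.0248,.1180])
def Rr(p=p0): return R.from_euler('z',p[2]).as_matrix()
def dialpose(a,h,flip=1,p=p0):
    """tcp h mm above the face on the axis, jaws across the bar at dial angle a"""
    M=Rr(p); y=-M@nz; z=flip*(M@(-up*np.sin(a)+lf*np.cos(a))); x=np.cross(y,z)
    return r2w(p,C+nz*h), R.from_matrix(np.c_[x,y,z])
def rel(o,pos,rot):
    T=R.from_rotvec(o["orientation"])
    return np.round(T.inv().apply(pos-o["tcp_pos"])*1000,1),np.round((T.inv()*rot).as_rotvec(degrees=True),1)
E
python3 - <<'E'
from h import *
from bench import r
o=r.get_obs();print(R.from_rotvec(o["orientation"]).as_matrix().round(2))
for fl in(1,-1):
    print(fl,*rel(o,*dialpose(.845,110,fl)),*[rel(o,*dialpose(a,110,fl))[1] for a in(.4,0)])
print(dialpose(.845,110)[0])
E
```

```text
[[-0.9  -0.    0.44]
 [-0.44  0.   -0.9 ]
 [ 0.   -1.   -0.  ]]
1 [-515.3   59.8 -430.6] [-33.6 146.2  22.6] [-42.6 170.3  16.5] [  41.8 -155.8   -7.2]
-1 [-515.3   59.8 -430.6] [ 16.9 -28.6  25.2] [10.9 -3.7 28. ] [ 5.1 18.7 29.7]
[0.57006249 0.00609237 0.17126279]
```

Emit:
{"name": "drive_tool", "arguments": {"series": [[-50, -40, -40, 3, -5, 5, 60], [-90, -60, -75, 5, -10, 9, 50], [-130, -60, -110, 8, -14, 13, 50], [-170, -60, -145, 11, -19, 17, 50], [-210, -60, -180, 14, -24, 21, 50]]}}

```text
clock: 0.65
tcp_pos: [0.3905, -0.3873, 0.2906]
orientation: [-0.373, 1.415, -1.687]
contact_force: [1.3, 0.6, 0.5]
grip_width: 0.05
```

```bash
python3 - <<'E'
from h import *
from bench import r
o=r.get_obs();print(o["clock"],o["joints"].round(2),*rel(o,*dialpose(.845,110,-1)))
E
```

```text
0.65 [ 1.11  0.12 -0.25  1.98 -0.44  0.83  0.44] [-368.7  197.2 -162.4] [ 2.8 -4.4  4. ]
```

Emit:
{"name": "drive_tool", "arguments": {"series": [[-46, 15, -20, 1, -2, 2, 50], [-92, 30, -40, 3, -4, 4, 50], [-138, 45, -60, 3, -4, 4, 50], [-184, 60, -80, 3, -4, 4, 50], [-230, 80, -100, 3, -4, 4, 50]]}}

```text
clock: 1.15
tcp_pos: [0.4797, -0.1563, 0.2585]
orientation: [-0.346, 1.314, -1.637]
contact_force: [0.4, -0.0, -0.1]
grip_width: 0.0499
```

```bash
python3 - <<'E'
from h import *
from bench import r
o=r.get_obs();print(o["clock"],o["joints"].round(2),*rel(o,*dialpose(.845,110,-1)))
E
```

```text
1.15 [ 0.87 -0.01 -0.53  2.23 -0.5   0.49  0.12] [-146.   129.4  -63.8] [-0.3 -0.4  0.1]
```

Emit:
{"name": "drive_tool", "arguments": {"series": [[-40, 35, -18, 0, 0, 0, 50], [-80, 70, -36, 0, 0, 0, 50], [-115, 100, -50, 0, 0, 0, 50], [-146, 129, -64, 0, 0, 0, 50], [-146, 129, -64, 0, 0, 0, 50]]}}

```text
clock: 1.65
tcp_pos: [0.559, -0.0156, 0.1813]
orientation: [-0.346, 1.316, -1.641]
contact_force: [0.5, -1.1, -0.1]
grip_width: 0.05
```

```bash
python3 - <<'E'
from h import *
from bench import r
o=r.get_obs();print(o["clock"],o["joints"].round(2),o["tcp_pos"],*rel(o,*dialpose(.845,110,-1)))
for n in("wrist","top"):
    f=r.grab_frame(n);pickle.dump(f,open(n+"1.pkl","wb"))
    im=f["frame"]
    if n=="top": im=cv2.resize(im[85:190,240:400],None,fx=5,fy=5,interpolation=cv2.INTER_CUBIC)
    cv2.imwrite(f"pics/{n}1.png",im)
E
```

```text
1.65 [ 0.27  0.18 -0.38  2.25  0.28  0.2  -0.96] [ 0.55898913 -0.0156127   0.18126659] [-19.6  15.3  -8.7] [-0.3 -0.6  0.3]
```

View pics/wrist1.png

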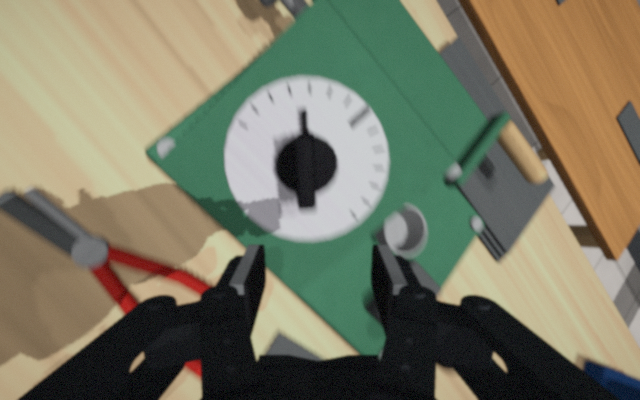

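```bash
python3 - <<'E'
from h import *
f=pickle.load(open("wrist1.pkl","rb"))
print(proj(f,r2w(p0,[C+2*nz,C+2*nz+57*up,tip(.845),C+42*nz,(-100,-45,30),(60,-45,122)])))
P=[C+2*nz,C+2*nz+57*up,(-100,140,30)]
px=np.array([(307,158),(360,117),(148,151)],float)
print(px-proj(f,r2w(p0,P)))
o=least_squares(lambda p:(proj(f,r2w(p,P))-px).ravel(),p0);print(o.x-p0,o.fun)
for a in(.8,.85,.9,.95):print(a,proj(f,r2w(p0,tip(a)))-[304,110])
E
```

```text
[[306.20460258 168.0415507 ]
 [359.10888037 120.42991516]
 [304.86213117 111.84584922]
 [304.59562199 179.71533801]
 [295.64152599 298.01761717]
 [456.7566269  168.54090319]]
[[  0.79539742 -10.0415507 ]
 [  0.89111963  -3.42991516]
 [  7.85798695  -2.15989406]]
[0.00637349 0.0023752  0.01798407] [ 2.82038656  4.16822159  1.83933874 -3.25327509 -3.61265098 -0.95868484]
0.8 [[3.47873995 1.87810986]]
0.85 [[0.57143871 1.84977216]]
0.9 [[-2.33194441  1.97153998]]
0.95 [[-5.22301946  2.24303633]]
```

View pics/top1.png

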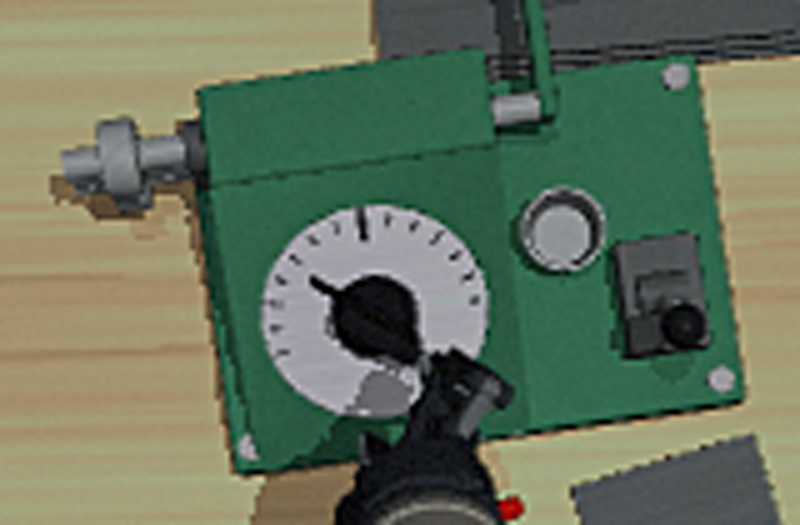

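```bash
python3 - <<'E'
from h import *
f=pickle.load(open("wrist1.pkl","rb"));d=pickle.load(open("f0.pkl","rb"));t=d["top"]
th=np.linspace(0,2*np.pi,73)
def bb(f,p):
    q=proj(f,r2w(p,[C+2*nz+68*(up*np.cos(a)+lf*np.sin(a)) for a in th]));return np.r_[q.min(0),q.max(0)]
bw=np.array([223.5,73.5,390,242.5]); bt=(np.array([261,203,489,418])+.5)/5-.5+[240,85,240,85]
print(bb(f,p0)-bw,bb(t,p0)-bt)
Z=[C+2*nz+57*up]
zt=(np.array([362,224])+.5)/5-.5+[240,85]
for w,v in((1,0),(0,1),(1,1)):
    o=least_squares(lambda p:np.r_[w*(bb(f,p)-bw),w*(proj(f,r2w(p,Z))[0]-[360,117]),2*v*(bb(t,p)-bt),2*v*(proj(t,r2w(p,Z))[0]-zt)],p0)
    print(o.x-p0,o.fun.round(1))
E
```

```text
[-0.13631508  7.09471622 -1.29143681  0.93756038] [-0.21628723  0.67152288 -0.41108833  0.21372883]
[ 0.00102444  0.00207708 -0.03662089] [ 0.1  2.2 -1.2 -2.9  0.4  0.4 -0.  -0.  -0.  -0.  -0.  -0. ]
[ 0.00155521 -0.00075523  0.01107722] [ 0.   0.   0.   0.   0.   0.   0.2  0.5 -0.2 -0.3 -0.1 -0.2]
[ 0.00121188  0.00141837 -0.02346988] [ 0.5  3.5 -0.9 -2.   0.4  1.  -1.8 -0.  -2.1 -1.  -1.  -1. ]
```

The dial position agrees to within about 2 mm. Finishing the approach to pre-grasp.

Emit:
{"name": "drive_tool", "arguments": {"series": [[-10, 10, -4, 0, 0, 0, 50], [-20, 20, -8, 0, 0, 0, 50], [-20, 30, -9, 0, 0, 0, 50]]}}

```text
clock: 2.05
tcp_pos: [0.578, 0.0169, 0.1584]
orientation: [-0.355, 1.311, -1.627]
contact_force: [-0.4, -0.4, 0.0]
grip_width: 0.0503
```

```bash
sed -i 's/^p0=.*/p0=np.array([.6505,-.0243,.1180])/' h.py; python3 - <<'E'
from h import *
from bench import r
o=r.get_obs();print(o["clock"],o["joints"].round(3),o["tcp_pos"],*rel(o,*dialpose(.845,11,-1)))
E
```

```text
2.05 [ 0.144  0.244 -0.321  2.239  0.557  0.169 -1.278] [0.57804155 0.01690416 0.15842206] [ 7.6 83.9  6. ] [ 0.   0.2 -0.1]
```

Emit:
{"name": "drive_tool", "arguments": {"series": [[4, 5, 3, 0, 0, 0, 50], [8, 15, 6, 0, 0, 0, 50], [8, 30, 6, 0, 0, 0, 50], [8, 40, 6, 0, 0, 0, 50]]}}

```text
clock: 2.45
tcp_pos: [0.5985, 0.0078, 0.1229]
orientation: [-0.354, 1.312, -1.628]
contact_force: [0.5, -1.3, 0.3]
grip_width: 0.05
```

```bash
cat > st.py <<'E'
from h import *
from bench import r
import sys
a,h=float(sys.argv[1]),float(sys.argv[2])
o=r.get_obs();print(o["clock"],o["joints"].round(3),o["tcp_pos"].round(4),o["contact_force"].round(1),o["moment"].round(2),o["grip_width"].round(4),*rel(o,*dialpose(a,h,-1)))
E
python3 st.py .845 11
```

```text
Traceback (most recent call last):
  File "st.py", line 5, in <module>
    o=r.get_obs();print(o["clock"],o["joints"].round(3),o["tcp_pos"].round(4),o["contact_force"].round(1),o["moment"].round(2),o["grip_width"].round(4),*rel(o,*dialpose(a,h,-1)))
                                                                                                                               ^^^^^^^^^^^^^^^^^^^^^
AttributeError: 'float' object has no attribute 'round'
```

```bash
sed -i 's/o\["grip_width"\].round(4)/round(o["grip_width"],4)/' st.py; python3 st.py .845 11; python3 - <<'E'
from h import *
from bench import r
f=r.grab_frame("wrist");cv2.imwrite("pics/w2.png",f["frame"])
E
```

```text
2.45 [ 0.292  0.361 -0.473  2.211  1.127  0.174 -1.795] [0.5985 0.0078 0.1229] [ 0.5 -1.3  0.3] [-0.08  0.53 -0.02] 0.05 [-1.9 43.6 -0.8] [-0.   0.1 -0.1]
```

View pics/w2.png

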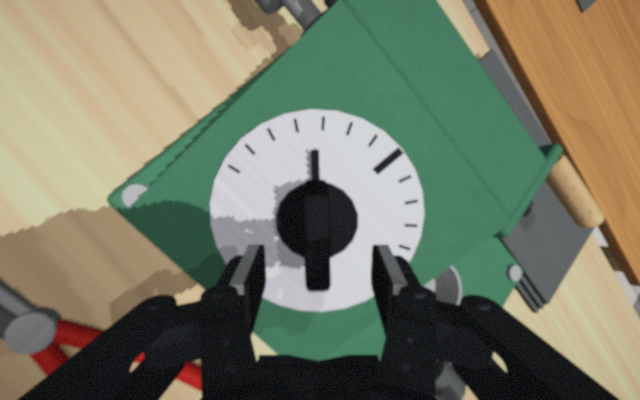

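The bar sits midway between the fingers (x≈317 against 318), with the pointer at (315,152) and the zero mark at (388,160). Descending.

Emit:
{"name": "drive_tool", "arguments": {"series": [[-1, 12, -1, 0, 0, 0, 50], [-2, 24, -1, 0, 0, 0, 50], [-2, 34, -1, 0, 0, 0, 50], [-2, 41, -1, 0, 0, 0, 50], [-2, 41, -1, 0, 0, 0, 50]]}}

```text
clock: 3.0
tcp_pos: [0.6188, 0.0118, 0.0861]
orientation: [-0.356, 1.314, -1.629]
contact_force: [0.2, -0.4, -0.1]
grip_width: 0.0504
```

```bash
python3 st.py .845 11
```

```text
3.0 [ 0.247  0.455 -0.436  2.185  1.527  0.177 -2.184] [0.6188 0.0118 0.0861] [ 0.2 -0.4 -0.1] [-0.03  0.55 -0.01] 0.0504 [-1.1  1.4  0.6] [0.1 0.1 0. ]
```

Emit:
{"name": "drive_tool", "arguments": {"series": [[-1, 1, 0, 0, 0, 0, 30], [-1, 1, 0, 0, 0, 0, 12], [-1, 1, 0, 0, 0, 0, 8], [-1, 1, 0, 0, 0, 0, 8], [-1, 1, 0, 0, 0, 0, 8]], "squeeze": 40}}

```text
clock: 3.5
tcp_pos: [0.6199, 0.0122, 0.0862]
orientation: [-0.355, 1.313, -1.63]
contact_force: [-3.3, -1.1, 6.2]
grip_width: 0.0133
```

```bash
python3 st.py .845 11;  python3 st.py 0 11; python3 - <<'E'
from h import *
from bench import r
f=r.grab_frame("wrist");cv2.imwrite("pics/w3.png",f["frame"])
E
```

```text
3.5 [ 0.245  0.456 -0.435  2.184  1.528  0.179 -2.186] [0.6199 0.0122 0.0862] [-3.3 -1.1  6.2] [-0.26  0.51 -0.2 ] 0.0133 [-0.3  0.9 -0. ] [0.  0.1 0. ]
3.5 [ 0.245  0.456 -0.435  2.184  1.528  0.179 -2.186] [0.6199 0.0122 0.0862] [-3.3 -1.1  6.2] [-0.26  0.51 -0.2 ] 0.0133 [-0.3  0.9 -0. ] [-0.  48.5  0. ]
```

View pics/w3.png

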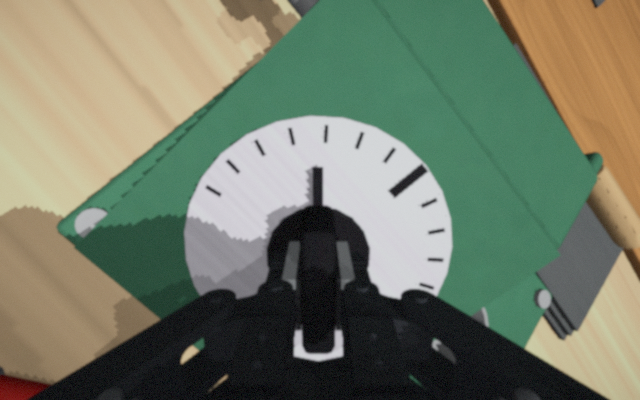

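Gripped at 13.3 mm. Now turning about tool y.

Emit:
{"name": "drive_tool", "arguments": {"series": [[0, 0, 0, 0, 5, 0, 8], [0, 0, 0, 0, 10, 0, 8], [0, 0, 0, 0, 15, 0, 8]]}}

```text
clock: 3.85
tcp_pos: [0.6201, 0.0119, 0.0864]
orientation: [-0.141, 1.508, -1.721]
contact_force: [0.4, -0.3, -0.2]
grip_width: 0.0134
```

```bash
python3 st.py 0 11
```

```text
3.85 [ 0.271  0.461 -0.466  2.182  1.526  0.193 -2.443] [0.6201 0.0119 0.0864] [ 0.4 -0.3 -0.2] [-0.17  0.45 -0.02] 0.0134 [-0.2  1.  -0.4] [-0.  33.3  0. ]
```

Emit:
{"name": "drive_tool", "arguments": {"series": [[0, 0, 0, 0, 5, 0, 8], [0, 0, 0, 0, 10, 0, 8], [0, 0, 0, 0, 15, 0, 8], [0, 0, 0, 0, 20, 0, 8]]}}

```text
clock: 4.25
tcp_pos: [0.6203, 0.0116, 0.0865]
orientation: [0.173, 1.758, -1.814]
contact_force: [2.1, 0.1, -1.7]
grip_width: 0.0131
```

```bash
python3 st.py 0 11
```

```text
4.25 [ 0.302  0.468 -0.504  2.179  1.525  0.21  -2.787] [0.6203 0.0116 0.0865] [ 2.1  0.1 -1.7] [-0.17  0.36 -0.  ] 0.0131 [ 0.1  1.  -0.8] [-0.1 13.1  0. ]
```

Emit:
{"name": "drive_tool", "arguments": {"series": [[0, 0, 0, 0, 4, 0, 8], [0, 0, 0, 0, 8, 0, 8], [0, 0, 0, 0, 8, 0, 8]]}}

```text
clock: 4.55
tcp_pos: [0.6204, 0.0114, 0.0865]
orientation: [0.307, 1.853, -1.841]
contact_force: [1.5, -0.9, -1.9]
grip_width: 0.0134
```

```bash
python3 st.py 0 11; python3 - <<'E'
from h import *
from bench import r
f=r.grab_frame("wrist");cv2.imwrite("pics/w4.png",f["frame"])
E
```

```text
4.55 [ 0.323  0.473 -0.529  2.178  1.525  0.222 -2.922] [0.6204 0.0114 0.0865] [ 1.5 -0.9 -1.9] [-0.06  0.41 -0.07] 0.0134 [ 0.2  1.  -1. ] [-0.1  5.   0. ]
```

View pics/w4.png

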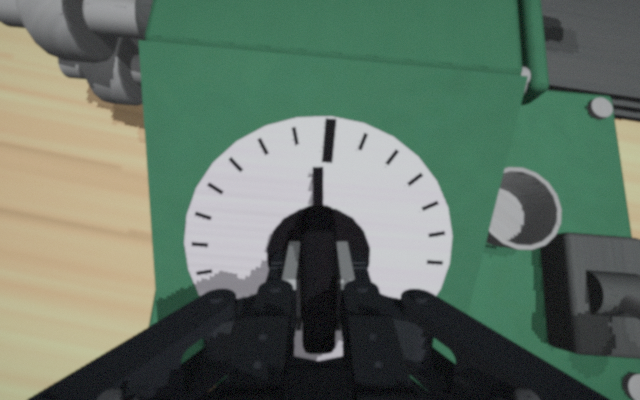

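Pointer at (318,170), zero mark at (328,140): roughly 5° short.

Emit:
{"name": "drive_tool", "arguments": {"series": [[0, 0, 0, 0, 2, 0, 8], [0, 0, 0, 0, 4, 0, 8], [0, 0, 0, 0, 5, 0, 8], [0, 0, 0, 0, 5, 0, 8], [0, 0, 0, 0, 5, 0, 8]]}}

```text
clock: 5.1
tcp_pos: [0.6204, 0.0113, 0.0865]
orientation: [0.39, 1.91, -1.853]
contact_force: [0.3, 0.7, 0.9]
grip_width: 0.0132
```

```bash
python3 st.py 0 11; python3 - <<'E'
from h import *
from bench import r
f=r.grab_frame("wrist");cv2.imwrite("pics/w5.png",f["frame"])
E
```

```text
5.1 [ 0.571  0.565 -0.842  2.163  1.546  0.388 -2.953] [0.6204 0.0113 0.0865] [0.3 0.7 0.9] [0.02 0.48 0.03] 0.0132 [ 0.3  1.  -1.1] [-0.1  0.2  0. ]
```

View pics/w5.png

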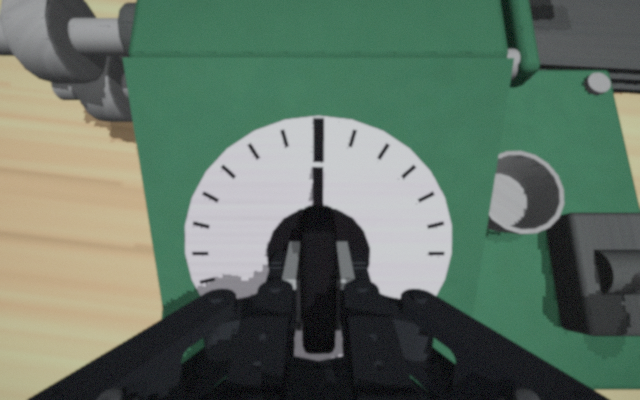

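The pointer (317,185) and zero mark (318,140) line up. Releasing and backing out.

Emit:
{"name": "drive_tool", "arguments": {"series": [[0, 0, 0, 0, 0, 0, 30], [0, 0, 0, 0, 0, 0, 45], [0, 0, 0, 0, 0, 0, 45], [0, -15, 0, 0, 0, 0, 45], [0, -40, 0, 0, 0, 0, 45]]}}

```text
clock: 5.65
tcp_pos: [0.5999, 0.0094, 0.1204]
orientation: [0.388, 1.911, -1.854]
contact_force: [-0.8, -0.4, 0.2]
grip_width: 0.0445
```

Emit:
{"name": "drive_tool", "arguments": {"series": [[0, -30, 0, 0, -5, 0, 30], [0, -60, 0, 0, -10, 0, 20], [0, -80, 0, 0, -15, 0, 10], [0, -80, 0, 0, -20, 0, 0]]}}

```text
clock: 6.05
tcp_pos: [0.5602, 0.0042, 0.1919]
orientation: [0.055, 1.667, -1.785]
contact_force: [0.6, -0.2, 0.5]
grip_width: 0.0004
```

```bash
python3 st.py 0 11; python3 - <<'E'
from h import *
from bench import r
f=r.grab_frame("wrist");cv2.imwrite("pics/w6.png",f["frame"])
f=r.grab_frame("top");cv2.imwrite("pics/t6.png",cv2.resize(f["frame"][85:190,240:400],None,fx=5,fy=5,interpolation=cv2.INTER_CUBIC))
E
```

```text
6.05 [ 0.927  0.342 -1.184  2.208  0.956  0.413 -2.066] [0.5602 0.0042 0.1919] [ 0.6 -0.2  0.5] [-0.11  0.5  -0.04] 0.0004 [ 1.000e-01  1.225e+02 -1.500e+00] [-0.2 20.5  0. ]
```

View pics/w6.png

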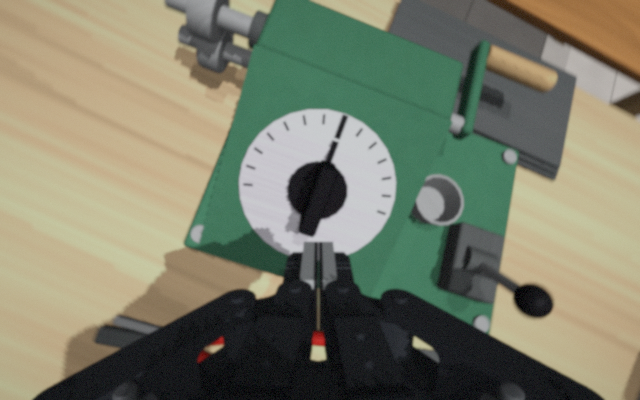

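View pics/t6.png

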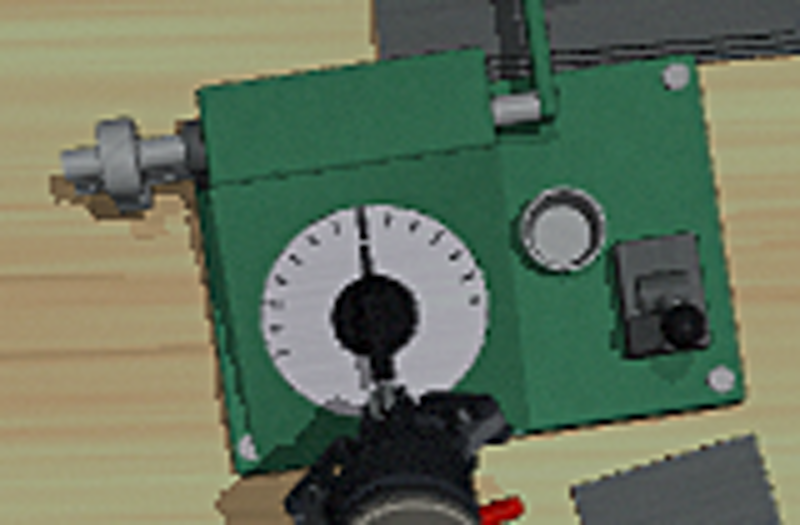

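The pointer stands on zero in both views. Next: a vertical pose with closed fingers in front of the ball.

```bash
cat > sp.py <<'E'
from h import *
from bench import r
import sys
x,y,z,a=map(float,sys.argv[1:5])
M=Rr()@R.from_euler('z',a).as_matrix()
rot=R.from_matrix(np.c_[-M[:,0],[0,0,-1],-M[:,1]])
o=r.get_obs();print(o["clock"],o["joints"].round(2),o["tcp_pos"].round(4),o["contact_force"].round(1),*rel(o,r2w(p0,[x,y,z]),rot),(Rr().T@(o["tcp_pos"]-[p0[0],p0[1],0])*1000).round(1))
E
python3 sp.py -110 -135 185 0;python3 sp.py -110 -135 185 .2
```

```text
6.15 [ 0.92  0.35 -1.18  2.21  0.96  0.41 -2.07] [0.5603 0.0041 0.1903] [-0.4  0.3 -0.1] [ 81.9  -7.  155.1] [ -5.4  19.8 -29.6] [-86.3  38.8 190.3]
6.15 [ 0.92  0.35 -1.18  2.21  0.96  0.41 -2.07] [0.5603 0.0041 0.1903] [-0.4  0.3 -0.1] [ 81.9  -7.  155.1] [ -8.3   8.6 -28.8] [-86.3  38.8 190.3]
```

Emit:
{"name": "drive_tool", "arguments": {"series": [[16, -10, 31, -1, 3, -6, 0], [33, -15, 62, -3, 6, -12, 0], [50, -15, 93, -4, 8, -17, 0], [66, -12, 124, -5, 11, -23, 0], [82, -7, 155, -7, 14, -29, 0]]}}

```text
clock: 6.65
tcp_pos: [0.5571, -0.172, 0.1847]
orientation: [-0.233, 2.11, -2.103]
contact_force: [0.7, 0.8, 0.6]
grip_width: -0.0001
```

```bash
python3 sp.py -110 -135 115 0; python3 - <<'E'
from h import *
from bench import r
f=r.grab_frame("wrist");pickle.dump(f,open("w7.pkl","wb"));cv2.imwrite("pics/w7.png",f["frame"])
print(proj(f,r2w(p0,[ball(.13),(-100,-180,30)])))
E
```

```text
6.65 [ 0.99  0.63 -1.12  1.77  0.62  1.15 -1.68] [ 0.5571 -0.172   0.1847] [0.7 0.8 0.6] [-0.3 69.7 -0.4] [0.2 5.7 0.1] [-110.2 -135.7  184.7]
[[326.39643494 139.44855986]
 [367.60400417 176.26386995]]
```

View pics/w7.png

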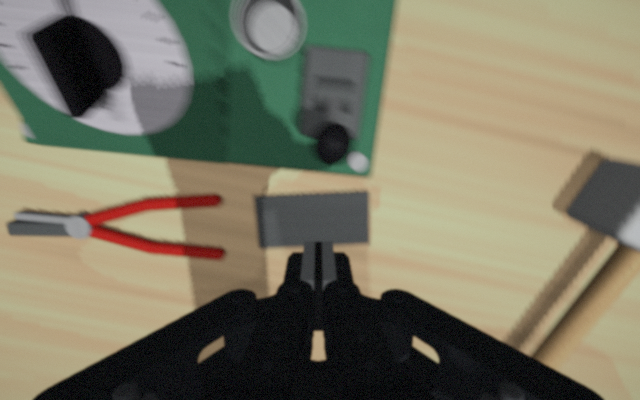

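The ball is at (333,143), about 5 mm right of the prediction, so I'll shift right and descend in front of it.

Emit:
{"name": "drive_tool", "arguments": {"series": [[0, 20, 2, 0, 3, 0, 0], [0, 40, 4, 0, 6, 0, 0], [0, 60, 4, 0, 6, 0, 0], [0, 70, 4, 0, 6, 0, 0], [0, 70, 4, 0, 6, 0, 0]]}}

```text
clock: 7.2
tcp_pos: [0.5581, -0.1826, 0.1107]
orientation: [-0.124, 2.177, -2.168]
contact_force: [-0.6, -0.6, 0.6]
grip_width: -0.0002
```

```bash
python3 sp.py -16 -138 115 0; python3 - <<'E'
from h import *
from bench import r
f=r.grab_frame("wrist");cv2.imwrite("pics/w8.png",f["frame"])
print(proj(f,r2w(p0,[ball(.13)])))
E
```

```text
7.2 [ 0.94  0.71 -1.02  1.82  0.7   1.04 -1.83] [ 0.5581 -0.1826  0.1107] [-0.6 -0.6  0.6] [-94.2  -5.2  -9.7] [ 0.3 -0.8  0.6] [-110.4 -146.4  110.7]
[[288.12045962 161.6855236 ]]
```

View pics/w8.png

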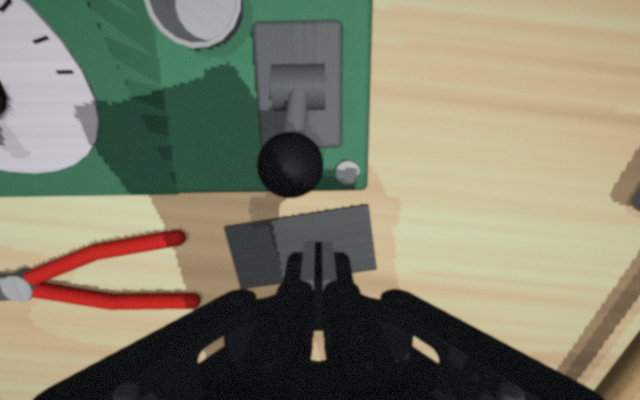

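Model matches here (ball at (290,165) against predicted (288,162)). Centre on it, then push.

Emit:
{"name": "drive_tool", "arguments": {"series": [[0, -5, -5, 0, 0, 0, 0], [0, -5, -10, 0, 0, 0, 0], [-12, -5, -10, 0, 0, 0, 0], [-24, -5, -10, 0, 0, 0, 0], [-36, -5, -10, 0, 0, 0, 0]]}}

```text
clock: 7.75
tcp_pos: [0.5949, -0.1691, 0.117]
orientation: [-0.121, 2.176, -2.168]
contact_force: [-1.2, 0.4, 1.3]
grip_width: 0.0001
```

```bash
python3 sp.py -16 -136 115 0; python3 - <<'E'
from h import *
from bench import r
f=r.grab_frame("wrist");cv2.imwrite("pics/w9.png",f["frame"])
E
```

```text
7.75 [ 0.87  0.74 -1.01  1.74  0.7   1.08 -1.85] [ 0.5949 -0.1691  0.117 ] [-1.2  0.4  1.3] [-56.2   1.6  -2.1] [ 0.2 -0.8  0.5] [ -72.3 -137.3  117. ]
```

View pics/w9.png

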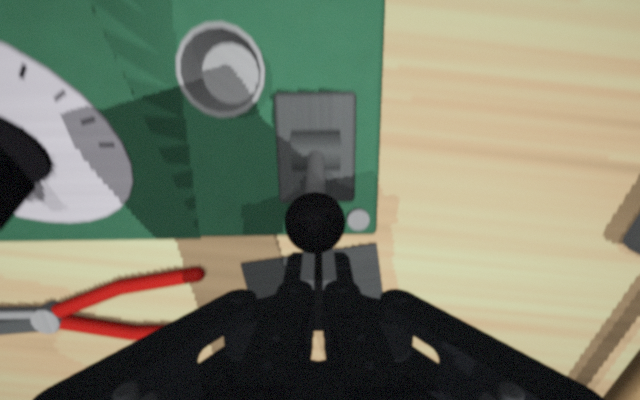

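The ball (315,222) is right in front of the fingers (318). Pushing.

Emit:
{"name": "drive_tool", "arguments": {"series": [[-10, 0, -1, 0, 0, 0, 0], [-20, 0, -1, 0, 0, 0, 0], [-30, 0, -1, 0, 0, 0, 0], [-40, 0, -1, 0, 0, 0, 0], [-48, 2, -1, 0, 0, 0, 0]]}}

```text
clock: 8.3
tcp_pos: [0.6455, -0.1623, 0.1149]
orientation: [-0.119, 2.176, -2.165]
contact_force: [-0.9, 0.9, 1.0]
grip_width: 0.0001
```

```bash
python3 sp.py -16 -136 115 0; python3 - <<'E'
from h import *
from bench import r
f=r.grab_frame("wrist");cv2.imwrite("pics/w10.png",f["frame"])
for q in(.7,.8,.9,1.): print(q,proj(f,r2w(p0,[ball(q)])))
E
```

```text
8.3 [ 0.79  0.8  -0.98  1.62  0.72  1.13 -1.85] [ 0.6455 -0.1623  0.1149] [-0.9  0.9  1. ] [-5.2 -0.2 -0.6] [ 0.3 -0.8  0.3] [ -21.2 -136.5  114.9]
0.7 [[315.40112009 262.51059008]]
0.8 [[315.14675597 244.14211689]]
0.9 [[314.92522389 225.5192918 ]]
1.0 [[314.74214382 207.14061288]]
```

View pics/w10.png

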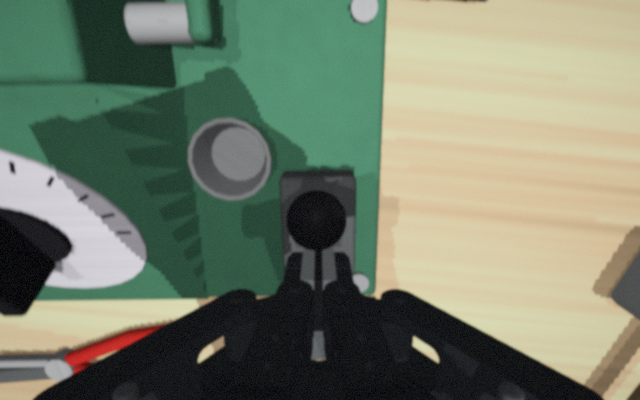

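The ball is at (316,221), so the lock is about 0.92. Pushing on gently until the stop shows in the force.

Emit:
{"name": "drive_tool", "arguments": {"series": [[-3, 0, 0, 0, 0, 0, 0], [-5, 0, 0, 0, 0, 0, 0], [-6, 0, 0, 0, 0, 0, 0]]}}

```text
clock: 8.65
tcp_pos: [0.6507, -0.1616, 0.114]
orientation: [-0.122, 2.177, -2.167]
contact_force: [-8.4, -0.3, 2.2]
grip_width: -0.0002
```

```bash
python3 sp.py -16 -136 115 0
```

```text
8.65 [ 0.78  0.81 -0.98  1.61  0.72  1.14 -1.85] [ 0.6507 -0.1616  0.114 ] [-8.4 -0.3  2.2] [ 0.  -1.  -0.4] [ 0.3 -0.8  0.5] [ -16.  -136.4  114. ]
```

The force reads 8 N, so the lever is at its stop. Backing off and lifting clear.

Emit:
{"name": "drive_tool", "arguments": {"series": [[0, 0, 0, 0, 0, 0, 0], [15, 0, 0, 0, 0, 0, 0], [45, 0, 0, 0, 0, 0, 0], [65, -30, 20, 0, 0, 0, 0], [75, -70, 60, 0, 0, 0, 0]]}}

```text
clock: 9.15
tcp_pos: [0.5814, -0.2221, 0.1791]
orientation: [-0.131, 2.177, -2.164]
contact_force: [1.3, -0.6, 0.6]
grip_width: -0.0001
```

Emit:
{"name": "drive_tool", "arguments": {"series": [[20, -30, 30, 0, 0, 0, 0], [40, -60, 60, 0, 0, 0, 0], [60, -80, 90, 0, 0, 0, 0], [60, -90, 110, 0, 0, 0, 0], [60, -90, 110, 0, 0, 0, 0]]}}

```text
clock: 9.65
tcp_pos: [0.5348, -0.3431, 0.2706]
orientation: [-0.12, 2.176, -2.169]
contact_force: [0.0, -0.4, -0.8]
grip_width: -0.0002
```

```bash
python3 - <<'E'
from h import *
from bench import r
o=r.get_obs();print(o["clock"],o["tcp_pos"],o["contact_force"].round(1))
f=r.grab_frame("top");cv2.imwrite("pics/t11.png",f["frame"]);cv2.imwrite("pics/t11z.png",cv2.resize(f["frame"][85:190,240:400],None,fx=5,fy=5,interpolation=cv2.INTER_CUBIC))
for q in(.85,1.): print(q,(proj(f,r2w(p0,[ball(q)]))+.5-[240,85])*5)
f=r.grab_frame("scene");cv2.imwrite("pics/s11.png",cv2.resize(f["frame"][195:310,215:395],None,fx=4.4,fy=4.4,interpolation=cv2.INTER_CUBIC))
E
```

```text
9.65 [ 0.53482054 -0.34313339  0.27063168] [ 0.  -0.4 -0.8]
0.85 [[667.58602399 226.9053992 ]]
1.0 [[663.98426314 209.86231739]]
```

View pics/t11.png

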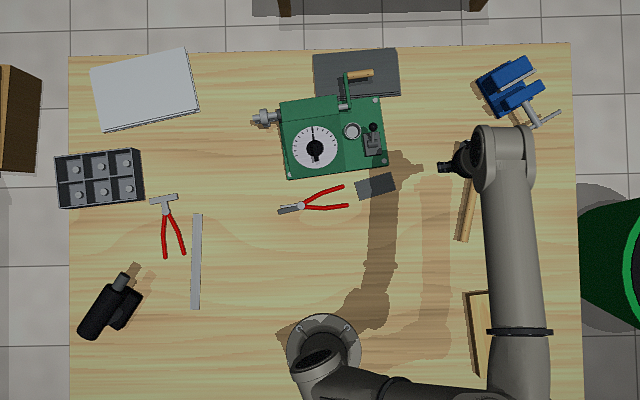

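View pics/t11z.png

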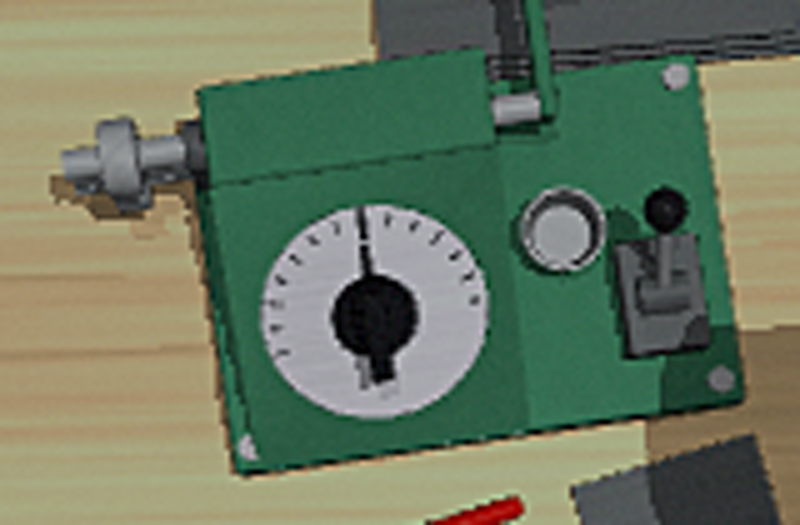

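View pics/s11.png

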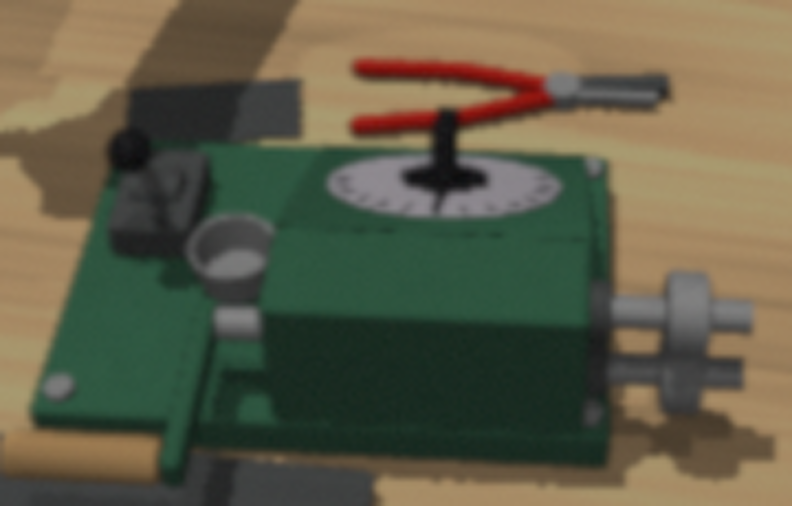

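The ball, at (666,208) in the crop, matches a lock angle of about 1.0. The pointer is on zero, and everything else I can see hasn't moved. Handing in.

```bash
python3 -c "
from bench import r
print(r.hand_in())"
```

```text
the job is handed in; nothing more can be done
None
```

I pinched the knob square to the slope and turned it about 0.85 rad clockwise onto zero. After letting go and backing out, I pushed the lock lever over to its stop with closed fingers, then moved clear. The job was handed in at about 10 s on the robot's clock; no verdict was reported.

**Last checks:**
- **Dial:** the pointer lines up with the long zero mark in the top and scene views, before and after the lever move.
- **Lock:** the ball sits where the model puts it for 1.0 rad, and the push force rose to about 8 N at the stop.
- **Loose items:** the tin, snips, offcut, seaming pliers and rule look where they were. The mallet's handle looks unmoved, but the arm hid its head in the last picture, so I couldn't check the head.
- **Contact:** the force reading was about zero (0.9 N) at the end.

**What disagreed:**
- **Camera readings:** the top edge of the dial plate was about 7 px off in one wrist image. The ball also looked about 5 mm to the right in an early one; closer views agreed to 1–2 mm.
- **Joint limits:** joint 6 read 0.169 against its 0.17 limit during the approach, and joint 7 came to −2.953 against −2.96 at the end of the turn. I saw no sign of a fault from either.

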